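# Put four flat battery packs on their own chargers

### The job

The four flat battery packs standing in the plywood caddy need charging: move them over to the row of chargers, each one stem down into the charger of its own colour, sitting squarely and fully down on it. Lower them in gently rather than dropping them, and leave the glue bottle standing where it is.

Things in the scene. Friction and masses are not known exactly. Their poses are not given: they have to be found in the camera images.
- pack_red: slim red battery pack, 0.22 kg, stem down in the caddy. Foot (the grip; red, lowest 10 mm black): 46 mm in own x, 58 in y, 38 high. Black stem below it: 24 mm (x) by 30 (y), 50 long. Origin: centre of the foot's underside (shoulder); z up: foot's top at +38 mm, stem's end at -50. The shoulder rests on the deck round a well. Either way round fits.
- pack_yellow: slim yellow battery pack, 0.22 kg, stem down in the caddy. Foot (the grip; yellow, lowest 10 mm black): 46 mm in own x, 58 in y, 38 high. Black stem below it: 24 mm (x) by 30 (y), 50 long. Origin: centre of the foot's underside (shoulder); z up: foot's top at +38 mm, stem's end at -50. The shoulder rests on the deck round a well. Either way round fits.
- pack_green: slim green battery pack, 0.22 kg, stem down in the caddy. Foot (the grip; green, lowest 10 mm black): 46 mm in own x, 58 in y, 38 high. Black stem below it: 24 mm (x) by 30 (y), 50 long. Origin: centre of the foot's underside (shoulder); z up: foot's top at +38 mm, stem's end at -50. The shoulder rests on the deck round a well. Either way round fits.
- pack_blue: slim blue battery pack, 0.22 kg, stem down in the caddy. Foot (the grip; blue, lowest 10 mm black): 46 mm in own x, 58 in y, 38 high. Black stem below it: 24 mm (x) by 30 (y), 50 long. Origin: centre of the foot's underside (shoulder); z up: foot's top at +38 mm, stem's end at -50. The shoulder rests on the deck round a well. Either way round fits.
- charger_red: fixed black charger, 80 mm (own x) by 70 (y) by 70 high, red collar as its deck and red front panel; one of four in a row, 76 mm apart in y, any order, on a 12 mm board, a low white power bar behind (+x). Origin: centre of its underside, z up; deck at +70 mm. Open well on its axis: 38 mm (x) by 44 (y), 62 deep: 7 mm play each side of a pack's stem.
- charger_yellow: fixed black charger, 80 mm (own x) by 70 (y) by 70 high, yellow collar as its deck and yellow front panel; one of four in a row, 76 mm apart in y, any order, on a 12 mm board, a low white power bar behind (+x). Origin: centre of its underside, z up; deck at +70 mm. Open well on its axis: 38 mm (x) by 44 (y), 62 deep: 7 mm play each side of a pack's stem.
- charger_green: fixed black charger, 80 mm (own x) by 70 (y) by 70 high, green collar as its deck and green front panel; one of four in a row, 76 mm apart in y, any order, on a 12 mm board, a low white power bar behind (+x). Origin: centre of its underside, z up; deck at +70 mm. Open well on its axis: 38 mm (x) by 44 (y), 62 deep: 7 mm play each side of a pack's stem.
- charger_blue: fixed black charger, 80 mm (own x) by 70 (y) by 70 high, blue collar as its deck and blue front panel; one of four in a row, 76 mm apart in y, any order, on a 12 mm board, a low white power bar behind (+x). Origin: centre of its underside, z up; deck at +70 mm. Open well on its axis: 38 mm (x) by 44 (y), 62 deep: 7 mm play each side of a pack's stem.
- caddy: fixed plywood caddy, 90 mm (own x) by 300 (y) by 82 high; four wells, 38 mm (x) by 44 (y), in its top board at y = -108, -36, +36, +108 mm, one pack in each, in any order, within 5 degrees of square. Origin: centre of its underside, z up.
- glue: white glue bottle with an orange cap, diameter 44 mm, 135 mm tall, 0.22 kg, standing loose on the table between the caddy and the chargers. Origin: centre of its underside, z up.
Not all that is in view belongs to the job. What is shaped like the pack_green but pink or purple is not meant.

How it is judged:
By the outcome, as a careful person would: the job done as asked, in the order asked, and still so for the second after the job is handed in, with the robot touching nothing.
It also fails if it takes over 109 s, if anything falls off the work surface, if the arm or the gripper's body presses on something with over 40 N, if the wrist force passes 120 N, or if a joint passes its speed limit or range.

### The arm

A 6-joint arm with a two-finger parallel gripper is mounted at the origin on the work surface. World frame = base frame: x ahead of the robot, y to its left, z up, the work surface at z = 0. Lengths are in m, angles in rad, forces in N, time in s.
With the tool pointing down it reaches from about 0.25 to 0.725 m from the base axis. Payload 4 kg.
Tool frame: the origin (TCP) lies midway between the tips of the shut fingers; the grasp point (between the pads) lies 19 mm behind it; x points along the fingers, y is the direction in which the jaws open and shut, and the axes are right-handed (so a half turn about x gives the same grasp; the last joint's range is limited). The gripper opens to 85 mm and grips with 20 to 120 N. Pads are 22 mm wide; open, the fingers measure 114 mm over their backs; the gripper's body (76 mm by 85 mm) begins 54 mm behind the grasp point. The pads swing forward as they close: fully open they stand 13 mm farther back than shut.
Start: joints at [-1.139, 0.241, 0.005, 1.335, 0, 1.571], TCP at [0.209, -0.454, 0.231] pointing down, gripper open.
Joint ranges: [-2.72, 2.72], [-1.05, 1.87], [-1.09, 1.28], [-1.99, 2.15], [-1.42, 1.44], [-3.14, 3.14]. Speed limits (rad/s): [2.79, 2.79, 3.14, 3.14, 3.14, 3.14].

### API

Orientations are given as a unit quaternion [x, y, z, w].
In Python, from workcell import * gives the robot as it stands.
- The arm moves only by the tool play_rows, never from a script. Its argument "plan" is a list of rows, each a list of 7 numbers: the shift along the tool's x, y, z in mm, then the turn, a rotation vector about the tool's x, y, z in rad, then the closure, from -1 (fully open) to 1 (shut). In form: [[x, y, z, rx, ry, rz, grip], ...]. A call has 1 to 20 rows; each row shifts and turns the commanded pose from where the row before left it, along the tool's axes as they then stand; what a row does not reach is not made up. A row lasts 1/12 s, in which the tool goes at most 41.7 mm and 7.16 degrees, less where a joint would pass 70% of its speed; a pose out of reach is approached as far as the arm can. A call with a gripper value outside its range is refused whole. The fingers move at their own pace and stop on an object; the grip force is fixed at half the most. Time passes only in rows, so rows that do not move let the fingers close. It gives the time, the measured TCP pose, the force and the opening at its end, in the units of the state.
- get_obs(): the state, without advancing time (a new reading comes with each control period).
- camera(name): name is "scene" or "top" or "wrist"; returns a dict with "frame" (480x640x3 uint8, red, green, blue), "depth" (480x640 float32, m along the optical axis (not along the pixel's ray), 0 where there is no reading), "fx", "fy", "cx", "cy" (pixels), "camera_from_world" (4x4, takes a point from world to camera coordinates). Camera axes: x right, y up, looking along -z (the intrinsics and any distortion apply to the point x, -y, -z); pixel columns grow to the right and rows downward; lengths in m; the calibration is good to about 2 mm. A picture is of the moment at which its call begins.
- job_done(): hands the job in, once; it reports no verdict.
Trained networks look in a picture, given as the dict that the camera call returned (one of the last four; its "shot" number tells which), for a name from the list of things; names that differ only in an ending like _2 or _b are one class to them, and where a whole thing is asked for, a point or a joint stands for the part that bears it (a point fixed in the world has none). Each returns a list of dicts, best first, with "confidence" (0 to 1); they miss things now and then, are a little off and sometimes report something else, mostly with a low value. They report only what shows in the picture. A call takes as long as a camera call. They do not tell look-alikes from the thing itself.
- search_frame(thing, picture): "centre" ([x, y, z] in m, in world coordinates, good to about 4 mm: the middle of the surface that is visible of it).
- pinpoint(thing, picture): "centre" ([x, y, z] in m, in world coordinates, good to about 4 mm: a listed point, or the origin of a listed thing).
The state is a dict: "clock": time; "joint_pos": joint angles; "joint_vel": joint speeds; "tau": joint torques, N m; "eef_pos": TCP position; "tool_rot": TCP orientation; "ft_force": force on the tool from outside, world axes, zero at the start; "ft_torque": the same for the moment, N m; "grip_width": finger opening in m.
Only numpy, scipy, OpenCV 4.12 (cv2) and the standard library are available. Lean on these libraries where they do the work, as an engineer would, in place of code of your own. Each camera call takes 0.05 s, during which the arm holds its last target. There are 200 camera calls.

## Working session

There is one attempt and no reset: what is moved stays moved. The work goes in short steps, Python scripts to look and compute and a tool call to move; the robot and the scene stay as the last step left them, time stands still between calls to the robot, and variables do not carry over. Pictures are saved under pics/ and viewed, about 12 in all and at most 16, crops included, and the job is handed in when it is done.

Besides the shell and the picture viewer there is one more tool, called after ">>>" by a JSON object that holds its "fn" and its "kwargs", one argument or row to a line. play_rows: Moves the arm, as the interface text tells. Its arguments: {"type":"object","properties":{"plan":{"type":"array","items":{"type":"array","items":{"type":"number"}}}},"required":["plan"]}

```bash
mkdir -p pics; ls
python3 - <<'E'
from workcell import *
import cv2
o=get_obs(); print({k:(v if not hasattr(v,'round') else v) for k,v in o.items()})
for n in ("scene","top"):
    p=camera(n); cv2.imwrite(f"pics/{n}0.png",p["frame"][:,:,::-1])
    for c in ("red","yellow","green","blue"):
        for t in ("pack_","charger_"):
            r=pinpoint(t+c,p); print(n,t+c,[([round(float(v),3) for v in d["centre"]],round(float(d["confidence"]),2)) for d in r[:3]])
    for t in("caddy","glue"):
        r=pinpoint(t,p); print(n,t,[([round(float(v),3) for v in d["centre"]],round(float(d["confidence"]),2)) for d in r[:3]])
E
```

```text
pics
{'clock': 0.0, 'joint_pos': array([-1.13900339e+00,  2.41427344e-01,  3.75776436e-03,  1.33521392e+00,
        2.73624883e-05,  1.57078228e+00]), 'joint_vel': array([ 0.00146715,  0.00118468, -0.00109751,  0.00075995, -0.00033034,
        0.00022433]), 'tau': array([-2.51208667e-04, -3.72320795e+01,  2.52405882e+01,  1.69014267e-02,
       -1.55149587e-05,  7.18395711e-06]), 'eef_pos': array([ 0.20899724, -0.45354021,  0.23041859]), 'tool_rot': array([-0.69054105, -0.15220629,  0.6908383 , -0.15076055]), 'ft_force': array([ 0.30175632, -0.2098376 ,  0.58690215]), 'ft_torque': array([ 0.01328575,  0.01782796, -0.06812591]), 'grip_width': 0.08544179764938671}
scene pack_red [([0.568, -0.261, 0.085], 0.89)]
scene charger_red [([0.537, 0.334, 0.012], 0.91)]
scene pack_yellow [([0.559, -0.333, 0.08], 0.75)]
scene charger_yellow [([0.541, 0.259, 0.01], 0.58)]
scene pack_green [([0.435, -0.146, 0.048], 0.95), ([0.446, -0.264, 0.05], 0.63), ([0.579, -0.12, 0.082], 0.6)]
scene charger_green [([0.549, 0.113, 0.012], 0.89)]
scene pack_blue [([0.574, -0.187, 0.08], 0.61)]
scene charger_blue [([0.544, 0.183, 0.011], 0.78)]
scene caddy [([0.57, -0.231, -0.001], 0.67), ([0.539, 0.259, 0.01], 0.27)]
scene glue [([0.511, 0.003, -0.0], 0.82), ([0.539, 0.262, 0.01], 0.41)]
top pack_red [([0.571, -0.265, 0.083], 0.8)]
top charger_red [([0.542, 0.342, 0.013], 0.57)]
top pack_yellow [([0.558, -0.336, 0.081], 0.91), ([0.573, -0.264, 0.08], 0.35)]
top charger_yellow [([0.539, 0.26, 0.015], 0.73)]
top pack_green [([0.448, -0.258, 0.051], 0.97), ([0.578, -0.119, 0.084], 0.74), ([0.436, -0.143, 0.049], 0.69)]
top charger_green [([0.554, 0.112, 0.012], 0.58)]
top pack_blue [([0.572, -0.195, 0.082], 0.59)]
top charger_blue [([0.544, 0.187, 0.011], 0.95)]
top caddy [([0.572, -0.225, 0.001], 0.96), ([0.561, -0.337, 0.085], 0.26)]
top glue [([0.513, 0.0, -0.001], 0.94)]
```

View pics/scene0.png

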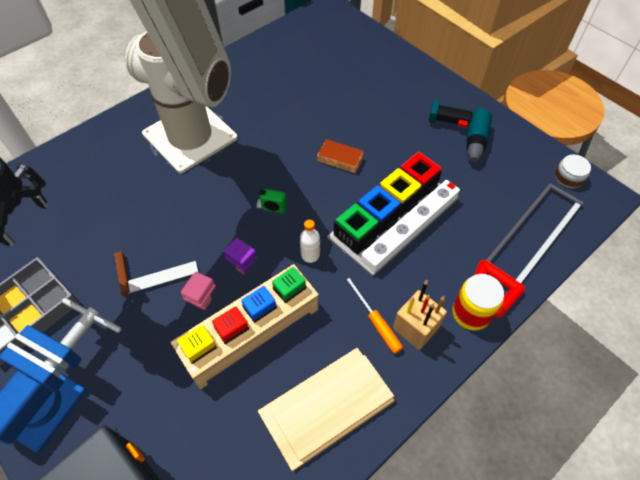

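View pics/top0.png

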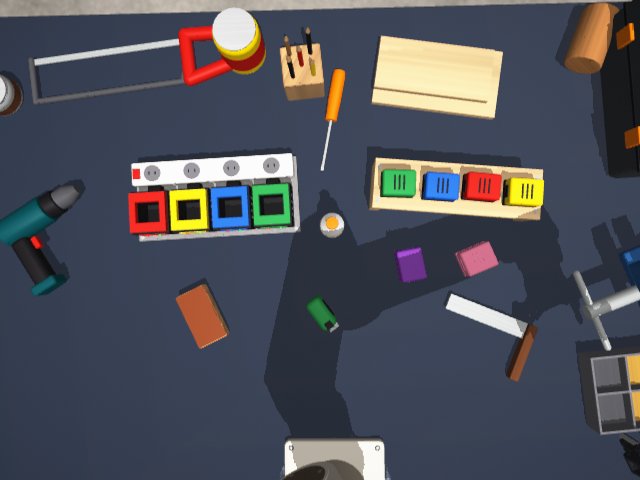

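The caddy holds green, blue, red and yellow packs (top view, x=399, 441, 482, 524, y≈185). The chargers are red, yellow, blue and green (x=148, 188, 230, 271, y≈208). Look-alikes for pack_green are purple (411,265), pink (478,259) and a small green thing (322,314). The one in the caddy at (399,184) is the right one. The glue is at (332,225). Next I'll measure precisely using depth.

```bash
cat > h.py <<'E'
from workcell import *
import numpy as np, cv2
from scipy.spatial.transform import Rotation as R
HUE={"red":[(0,8),(172,180)],"yellow":[(22,36)],"green":[(50,85)],"blue":[(100,125)]}
def world(p):
    v,u=np.mgrid[:480,:640]; d=p["depth"].astype(float)
    c=np.stack([(u-p["cx"])/p["fx"]*d,-(v-p["cy"])/p["fy"]*d,-d,np.ones_like(d)],-1)
    return (c@np.linalg.inv(p["camera_from_world"]).T)[...,:3]
def rect(p,col,zlo,zhi,ylo,yhi,W=None):
    W=world(p) if W is None else W
    hsv=cv2.cvtColor(p["frame"],cv2.COLOR_RGB2HSV)
    m=np.zeros((480,640),bool)
    for a,b in HUE[col]: m|=(hsv[...,0]>=a)&(hsv[...,0]<=b)
    m&=(hsv[...,1]>120)&(hsv[...,2]>60)&(W[...,2]>zlo)&(W[...,2]<zhi)&(W[...,1]>ylo)&(W[...,1]<yhi)&(W[...,0]>.45)&(p["depth"]>0)
    q=W[m]
    if len(q)<20: return None
    (c,s,a)=cv2.minAreaRect((q[:,:2]*1000).astype(np.float32))
    a=(a+45)%90-45
    return np.round(c,1),np.round(s,1),round(a,1),round(float(np.median(q[:,2])),4),len(q)
def tgt(x,y,z,yawdeg,sgn=1):
    """tool x down, tool y along +-(cos yaw, sin yaw)"""
    a=np.radians(yawdeg); ty=sgn*np.array([np.cos(a),np.sin(a),0]); tx=np.array([0,0,-1.])
    return np.array([x,y,z]),R.from_matrix(np.stack([tx,ty,np.cross(tx,ty)],1))
def delta(P,Q):
    o=get_obs(); r=R.from_quat(o["tool_rot"])
    return np.round(r.inv().apply(P-o["eef_pos"])*1000,1), np.round((r.inv()*Q).as_rotvec(),3)
E
python3 - <<'E'
from h import *
p=camera("top"); print([k for k in p])
W=world(p)
for c in HUE:
    print(c,"pack",rect(p,c,.105,.135,-.45,0,W)); print(c,"charger",rect(p,c,.075,.092,0.05,.45,W))
print(np.round(R.from_quat(get_obs()["tool_rot"]).as_matrix(),3))
for s in (1,-1): print(s,delta(*tgt(.56,-.336,.24,0,s)))
E
```

```text
['frame', 'depth', 'fx', 'fy', 'cx', 'cy', 'camera_from_world', 'shot']
red pack (array([ 570.7, -263.6]), array([58.1, 46. ]), -6.8, 0.1187, 889)
red charger (array([670.9, 222.1]), array([102. , 444.3]), -39.6, 0.081, 994)
yellow pack (array([ 559.8, -335.9]), array([58.1, 45.1]), -4.9, 0.1187, 912)
yellow charger (array([689.8, 216.7]), array([ 85., 398.]), -16.1, 0.0813, 1152)
green pack (array([ 577.8, -118.6]), array([57.2, 44. ]), -1.5, 0.1188, 804)
green charger (array([548. , 108.2]), array([72.3, 66.2]), 2.9, 0.0812, 960)
blue pack (array([ 571.5, -193.3]), array([58.3, 44.8]), -4.9, 0.1188, 850)
blue charger (array([544.4, 183.9]), array([72.1, 66.8]), 2.6, 0.0812, 970)
[[-0.     0.418 -0.908]
 [ 0.    -0.908 -0.418]
 [-1.    -0.     0.   ]]
1 (array([  -8.7,   39.5, -368. ]), array([-1.139,  0.   ,  0.   ]))
-1 (array([  -8.7,   39.5, -368. ]), array([ 2.003,  0.   , -0.   ]))
```

>>> {"fn": "play_rows", "kwargs": {
  "plan": [
    [0, 0, 0, -0.1054, 0, 0, -1],
    [0, 0, 0, -0.1054, 0, 0, -1],
    [0, 0, 0, -0.1054, 0, 0, -1],
    [0, 0, 0, -0.1054, 0, 0, -1],
    [0, 0, 0, -0.1054, 0, 0, -1],
    [0, 0, 0, -0.1054, 0, 0, -1],
    [0, 0, 0, -0.1054, 0, 0, -1],
    [0, 0, 0, -0.1054, 0, 0, -1],
    [0, 0, 0, -0.1054, 0, 0, -1],
    [0, 0, 0, -0.1054, 0, 0, -1],
    [0, 20, -9, 0, 0, 0, -1],
    [0, 34, -15, 0, 0, 0, -1],
    [0, 34, -15, 0, 0, 0, -1],
    [0, 34, -15, 0, 0, 0, -1],
    [0, 34, -15, 0, 0, 0, -1],
    [0, 34, -15, 0, 0, 0, -1],
    [0, 34, -15, 0, 0, 0, -1],
    [0, 34, -15, 0, 0, 0, -1],
    [0, 34, -15, 0, 0, 0, -1],
    [0, 20, -8, 0, 0, 0, -1]
  ]
}}

```text
clock: 2.82
eef_pos: [0.5352, -0.342, 0.2308]
tool_rot: [0.52, 0.479, -0.52, 0.479]
ft_force: [-0.8, -0.9, -0.2]
grip_width: 0.0855
```

```bash
sed -i 's/(W\[...,0\]>.45)/(W[...,0]>.45)\&(W[...,0]<.62)/' h.py
python3 - <<'E'
from h import *
p=camera("wrist"); W=world(p); cv2.imwrite("pics/w1.png",p["frame"][:,:,::-1])
for c in HUE: print(c,"pack",rect(p,c,.105,.135,-.45,0,W))
p=camera("top"); W=world(p)
for c in HUE: print(c,"charger",rect(p,c,.075,.092,0.05,.45,W))
print(get_obs()["eef_pos"],delta(*tgt(.5598,-.3359,.085,-4.9)))
E
```

```text
red pack (array([ 571.4, -262.6]), array([56.9, 44.2]), -6.4, 0.1195, 6562)
yellow pack (array([ 561.2, -334.4]), array([57.6, 43.4]), -4.6, 0.1195, 5302)
green pack None
blue pack (array([ 571.4, -214.8]), array([14.3, 42.7]), -3.9, 0.1192, 2124)
red charger (array([537.2, 336. ]), array([72.4, 67.9]), 3.1, 0.0811, 986)
yellow charger (array([540.9, 260. ]), array([72.1, 67.1]), 2.6, 0.081, 980)
green charger (array([547.9, 108.3]), array([72. , 66.2]), 2.8, 0.0812, 961)
blue charger (array([544.4, 184.2]), array([72.3, 66.7]), 2.5, 0.081, 974)
[ 0.53511645 -0.34202614  0.23001631] (array([145. ,  24.1,  -8. ]), array([ 0.005, -0.001, -0.   ]))
```

View pics/w1.png

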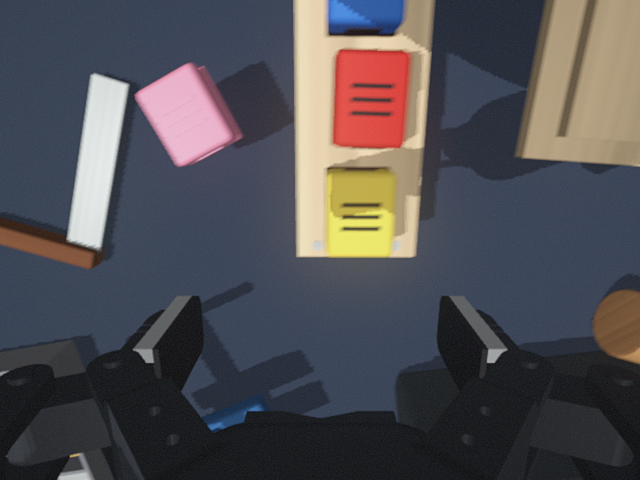

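>>> {"fn": "play_rows", "kwargs": {
  "plan": [
    [0, 12, -5, 0, 0, 0, -1],
    [0, 12.5, -4, 0, 0, 0, -1],
    [25, 0, 0, 0, 0, 0, -1],
    [30, 0, 0, 0, 0, 0, -1],
    [30, 0, 0, 0, 0, 0, -1],
    [25, 0, 0, 0, 0, 0, -1],
    [20, 0, 0, 0, 0, 0, -1],
    [10, 0, 0, 0, 0, 0, -1],
    [5, 0, 0, 0, 0, 0, -1],
    [0, 0, 0, 0, 0, 0, -1]
  ]
}}

```text
clock: 3.75
eef_pos: [0.556, -0.3373, 0.0856]
tool_rot: [-0.521, -0.479, 0.521, -0.478]
ft_force: [0.5, -0.6, 0.7]
grip_width: 0.0855
```

Run:
```python
from h import *
print(delta(*tgt(.5605,-.335,.085,-4.8)))
```

```text
(array([ 0.6,  4.2, -2.7]), array([-0.002, -0.001,  0.002]))
```

The yellow pack stands in the caddy at (362,213) with red behind it (371,98), and the pink decoy is off to the side (185,113). I'll correct the small offset and grip.

>>> {"fn": "play_rows", "kwargs": {
  "plan": [
    [0, 4, -2.7, 0, 0, 0, -1],
    [0, 0, 0, 0, 0, 0, 0],
    [0, 0, 0, 0, 0, 0, 1],
    [0, 0, 0, 0, 0, 0, 1],
    [0, 0, 0, 0, 0, 0, 1],
    [0, 0, 0, 0, 0, 0, 1],
    [0, 0, 0, 0, 0, 0, 1],
    [0, 0, 0, 0, 0, 0, 1],
    [0, 0, 0, 0, 0, 0, 1],
    [-10, 0, 0, 0, 0, 0, 1],
    [-20, 0, 0, 0, 0, 0, 1],
    [-30, 0, 0, 0, 0, 0, 1],
    [-30, 0, 0, 0, 0, 0, 1],
    [-30, 0, 0, 0, 0, 0, 1],
    [-20, 0, 0, 0, 0, 0, 1],
    [-10, 0, 0, 0, 0, 0, 1],
    [0, 0, 0, 0, 0, 0, 1]
  ]
}}

```text
clock: 5.17
eef_pos: [0.562, -0.3354, 0.2392]
tool_rot: [0.521, 0.477, -0.52, 0.48]
ft_force: [0.2, -0.9, -2.0]
grip_width: 0.0454
```

Run:
```python
from h import *
p=camera("top"); print(rect(p,"yellow",.22,.31,-.45,0)); print(get_obs()["eef_pos"],delta(*tgt(.5409,.260,.235,2.8)))
p=camera("scene"); cv2.imwrite("pics/s1.png",p["frame"][150:450,100:500,::-1])
```

```text
(array([ 561.1, -326.5]), array([39.2, 47.6]), -6.5, 0.27, 932)
[ 0.56134077 -0.3350242   0.23671705] (array([   1.3,  -70.9, -591.1]), array([-0.134,  0.001, -0.001]))
```

View pics/s1.png

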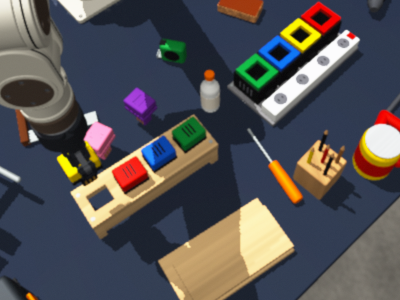

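>>> {"fn": "play_rows", "kwargs": {
  "plan": [
    [0, 0, -15, -0.067, 0, 0, 1],
    [0, 1, -25, -0.067, 0, 0, 1],
    [0, 0.5, -35, 0, 0, 0, 1],
    [0, 0.5, -35, 0, 0, 0, 1],
    [0, 0.5, -35, 0, 0, 0, 1],
    [0, 0.5, -35, 0, 0, 0, 1],
    [0, 0.5, -35, 0, 0, 0, 1],
    [0, 0.5, -35, 0, 0, 0, 1],
    [0, 0.5, -35, 0, 0, 0, 1],
    [0, 0.5, -35, 0, 0, 0, 1],
    [0, 0.5, -35, 0, 0, 0, 1],
    [0, 0.5, -35, 0, 0, 0, 1],
    [0, 0.5, -35, 0, 0, 0, 1],
    [0, 0.5, -35, 0, 0, 0, 1],
    [0, 0.5, -35, 0, 0, 0, 1],
    [0, 0.5, -35, 0, 0, 0, 1],
    [0, 0.5, -35, 0, 0, 0, 1],
    [0, 0.5, -20, 0, 0, 0, 1],
    [0, 0, -10, 0, 0, 0, 1],
    [0, 0, 0, 0, 0, 0, 1]
  ]
}}

```text
clock: 6.93
eef_pos: [0.5433, 0.2614, 0.2336]
tool_rot: [0.485, 0.514, -0.488, 0.512]
ft_force: [-0.3, -0.7, -1.8]
grip_width: 0.0452
```

Run:
```python
from h import *
print(get_obs()["eef_pos"],delta(*tgt(.5409,.260,.087,2.8)))
```

```text
[0.54326828 0.26139024 0.2335986 ] (array([146.6,  -1.8,   1. ]), array([0.003, 0.002, 0.004]))
```

>>> {"fn": "play_rows", "kwargs": {
  "plan": [
    [0, -2, 1, 0, 0, 0, 1],
    [20, 0, 0, 0, 0, 0, 1],
    [30, 0, 0, 0, 0, 0, 1],
    [30, 0, 0, 0, 0, 0, 1],
    [25, 0, 0, 0, 0, 0, 1],
    [15, 0, 0, 0, 0, 0, 1],
    [10, 0, 0, 0, 0, 0, 1],
    [5, 0, 0, 0, 0, 0, 1],
    [3, 0, 0, 0, 0, 0, 1],
    [3, 0, 0, 0, 0, 0, 1],
    [2, 0, 0, 0, 0, 0, 1],
    [0, 0, 0, 0, 0, 0, 1],
    [0, 0, 0, 0, 0, 0, 1]
  ]
}}

```text
clock: 8.02
eef_pos: [0.5432, 0.2589, 0.0941]
tool_rot: [0.488, 0.512, -0.487, 0.512]
ft_force: [0.6, 0.3, -1.2]
grip_width: 0.0452
```

Run:
```python
from h import *
print(get_obs()["eef_pos"],delta(*tgt(.5409,.260,.086,2.8)))
p=camera("scene"); cv2.imwrite("pics/s2.png",cv2.resize(p["frame"][100:300,280:500,::-1],None,fx=3,fy=3))
p=camera("top"); print(rect(p,"yellow",.1,.2,.15,.4))
```

```text
[0.54316751 0.25892552 0.09407781] (array([ 8.1, -2.2, -1.2]), array([ 0.   , -0.   , -0.001]))
(array([533.5, 241.2]), array([30.9, 74.6]), -9.2, 0.1248, 457)
```

View pics/s2.png

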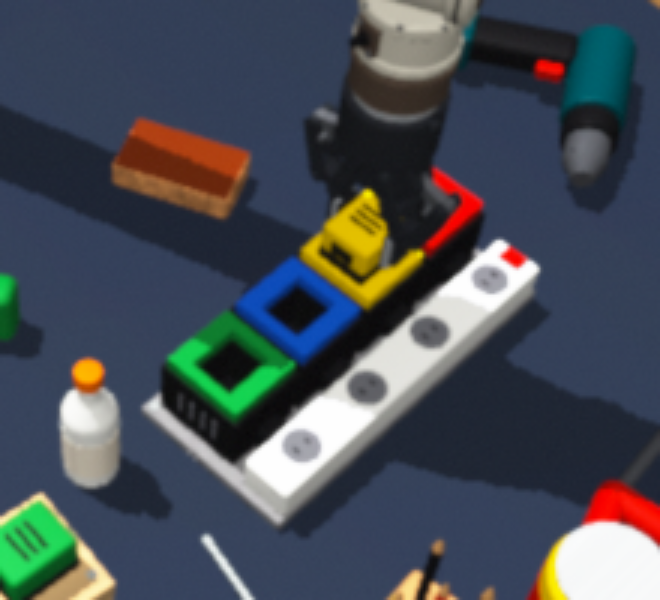

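The yellow pack's stem is going into the yellow well (about (350,235) in the crop). I'll finish the last 8 mm slowly.

>>> {"fn": "play_rows", "kwargs": {
  "plan": [
    [3, -2, -1, 0, 0, 0, 1],
    [2, 0, 0, 0, 0, 0, 1],
    [2, 0, 0, 0, 0, 0, 1],
    [1, 0, 0, 0, 0, 0, 1],
    [1, 0, 0, 0, 0, 0, 1],
    [0, 0, 0, 0, 0, 0, 1]
  ]
}}

```text
clock: 8.62
eef_pos: [0.5405, 0.2599, 0.0876]
tool_rot: [0.488, 0.512, -0.487, 0.512]
ft_force: [-5.7, -3.1, 16.1]
grip_width: 0.0453
```

>>> {"fn": "play_rows", "kwargs": {
  "plan": [
    [0, 0, 0, 0, 0, 0, 0],
    [0, 0, 0, 0, 0, 0, -1],
    [0, 0, 0, 0, 0, 0, -1],
    [0, 0, 0, 0, 0, 0, -1],
    [0, 0, 0, 0, 0, 0, -1],
    [-10, 0, 0, 0, 0, 0, -1],
    [-25, 0, 0, 0, 0, 0, -1],
    [-35, 0, 0, 0, 0, 0, -1],
    [-35, 0, 0, 0, 0, 0, -1],
    [-30, 0, 0, 0, 0, 0, -1],
    [-15, 0, 0, 0, 0, 0, -1],
    [0, 0, 15, 0.067, 0, 0, -1],
    [0, 0, 20, 0.067, 0, 0, -1],
    [0, 0, 30, 0, 0, 0, -1],
    [0, 0, 35, 0, 0, 0, -1],
    [0, 0, 35, 0, 0, 0, -1],
    [0, 0, 20, 0, 0, 0, -1],
    [0, 0, 0, 0, 0, 0, -1]
  ]
}}

```text
clock: 10.12
eef_pos: [0.5305, 0.1012, 0.2352]
tool_rot: [-0.522, -0.477, 0.522, -0.477]
ft_force: [0.1, 0.2, 0.8]
grip_width: 0.0855
```

Run:
```python
from h import *
p=camera("top"); print(rect(p,"yellow",.1,.14,.15,.4))
for c in ("red","blue","green"): print(c,rect(p,c,.105,.135,-.45,0))
print(get_obs()["eef_pos"],delta(*tgt(.5713,-.1933,.235,-4.7)))
```

```text
None
red (array([ 570.3, -264.1]), array([59.2, 45.3]), -5.6, 0.1188, 896)
blue (array([ 571.6, -192.7]), array([57.7, 44.8]), -5.0, 0.1188, 847)
green (array([ 578. , -118.6]), array([57. , 43.7]), -1.6, 0.1189, 801)
[0.5308633  0.10321074 0.23510574] (array([1.000e-01, 6.650e+01, 2.918e+02]), array([-0.007, -0.   , -0.001]))
```

>>> {"fn": "play_rows", "kwargs": {
  "plan": [
    [0, 4, 15, 0, 0, 0, -1],
    [0, 6, 25, 0, 0, 0, -1],
    [0, 8, 35, 0, 0, 0, -1],
    [0, 8, 35, 0, 0, 0, -1],
    [0, 8, 35, 0, 0, 0, -1],
    [0, 8, 35, 0, 0, 0, -1],
    [0, 8, 35, 0, 0, 0, -1],
    [0, 8, 35, 0, 0, 0, -1],
    [0, 6, 27, 0, 0, 0, -1],
    [0, 2, 15, 0, 0, 0, -1],
    [0, 0, 0, 0, 0, 0, -1],
    [25, 0, 0, 0, 0, 0, -1],
    [35, 0, 0, 0, 0, 0, -1],
    [35, 0, 0, 0, 0, 0, -1],
    [28, 0, 0, 0, 0, 0, -1],
    [15, 0, 0, 0, 0, 0, -1],
    [7, 0, 0, 0, 0, 0, -1],
    [3, 0, 0, 0, 0, 0, -1],
    [0, 0, 0, 0, 0, 0, -1]
  ]
}}

```text
clock: 11.75
eef_pos: [0.5724, -0.1903, 0.0865]
tool_rot: [0.521, 0.479, -0.52, 0.479]
ft_force: [-0.9, 0.1, 0.7]
grip_width: 0.0855
```

Run:
```python
from h import *
p=camera("top"); print(rect(p,"yellow",.1,.14,.15,.4))
p=camera("scene"); print(rect(p,"yellow",.113,.14,.15,.4)); cv2.imwrite("pics/s3.png",cv2.resize(p["frame"][130:330,240:480,::-1],None,fx=3,fy=3))
print(get_obs()["eef_pos"],delta(*tgt(.5715,-.193,.085,-5)))
```

```text
(array([540.7, 257.1]), array([46.6, 59.4]), 1.7, 0.1189, 886)
(array([543.4, 257.6]), array([46.5, 59. ]), 2.6, 0.1179, 378)
[ 0.57320846 -0.19121482  0.08800677] (array([ 3. , -1.6,  1.9]), array([ 0.003,  0.   , -0.003]))
```

View pics/s3.png

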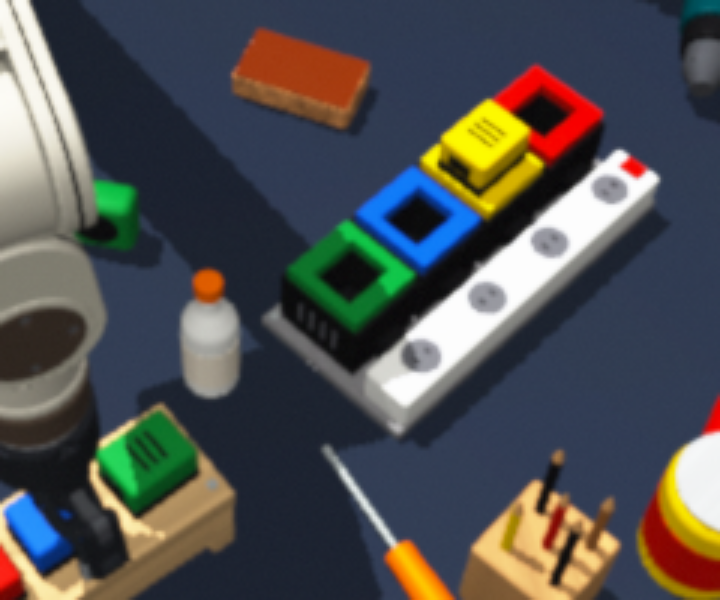

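The yellow pack is seated: its top is at 0.119, it's square, and it's within 3 mm of centre at (485,140). Now the blue grip.

>>> {"fn": "play_rows", "kwargs": {
  "plan": [
    [3, -1.5, 2, 0, 0, 0, -1],
    [0, 0, 0, 0, 0, 0, 0],
    [0, 0, 0, 0, 0, 0, 1],
    [0, 0, 0, 0, 0, 0, 1],
    [0, 0, 0, 0, 0, 0, 1],
    [0, 0, 0, 0, 0, 0, 1],
    [0, 0, 0, 0, 0, 0, 1],
    [0, 0, 0, 0, 0, 0, 1],
    [0, 0, 0, 0, 0, 0, 1],
    [-10, 0, 0, 0, 0, 0, 1],
    [-20, 0, 0, 0, 0, 0, 1],
    [-30, 0, 0, 0, 0, 0, 1],
    [-30, 0, 0, 0, 0, 0, 1],
    [-30, 0, 0, 0, 0, 0, 1],
    [-20, 0, 0, 0, 0, 0, 1],
    [-10, 0, 0, 0, 0, 0, 1],
    [0, 0, 0, 0, 0, 0, 1]
  ]
}}

```text
clock: 13.27
eef_pos: [0.5709, -0.1936, 0.2355]
tool_rot: [0.521, 0.477, -0.52, 0.479]
ft_force: [0.1, 0.5, -1.8]
grip_width: 0.0452
```

Run:
```python
from h import *
x=get_obs()["eef_pos"]; r=tgt(0,0,0,2.8)[1]
print(x, r.inv().apply(np.array([.5444,.1845,.235])-x)*1000)
```

```text
[ 0.57093516 -0.19360108  0.23554693] [   0.5469292    -8.03332801 -378.94591723]
```

>>> {"fn": "play_rows", "kwargs": {
  "plan": [
    [0, -2, -15, -0.067, 0, 0, 1],
    [0, -2, -25, -0.067, 0, 0, 1],
    [0, -0.7, -35, 0, 0, 0, 1],
    [0, -0.7, -35, 0, 0, 0, 1],
    [0, -0.7, -35, 0, 0, 0, 1],
    [0, -0.7, -35, 0, 0, 0, 1],
    [0, -0.7, -35, 0, 0, 0, 1],
    [0, -0.7, -35, 0, 0, 0, 1],
    [0, -0.7, -35, 0, 0, 0, 1],
    [0, -0.7, -35, 0, 0, 0, 1],
    [0, -0.7, -35, 0, 0, 0, 1],
    [0, 0, -15, 0, 0, 0, 1],
    [0, 0, -9, 0, 0, 0, 1],
    [0, 0, 0, 0, 0, 0, 1],
    [20, 0, 0, 0, 0, 0, 1],
    [35, 0, 0, 0, 0, 0, 1],
    [25, 0, 0, 0, 0, 0, 1],
    [10, 0, 0, 0, 0, 0, 1],
    [0, 0, 0, 0, 0, 0, 1]
  ]
}}

```text
clock: 14.85
eef_pos: [0.5424, 0.1826, 0.1394]
tool_rot: [0.485, 0.513, -0.491, 0.51]
ft_force: [-0.4, 0.4, -2.7]
grip_width: 0.0456
```

Run:
```python
from h import *
print(get_obs()["eef_pos"],delta(*tgt(.5444,.1845,.087,2.8)))
```

```text
[0.54242595 0.18264198 0.13943396] (array([52.4,  2.5, -1.9]), array([-0.002,  0.003,  0.008]))
```

>>> {"fn": "play_rows", "kwargs": {
  "plan": [
    [0, 2.5, -2, 0, 0, 0, 1],
    [0, 0, 0, 0, 0, 0, 1],
    [12, 0, 0, 0, 0, 0, 1],
    [12, 0, 0, 0, 0, 0, 1],
    [9, 0, 0, 0, 0, 0, 1],
    [6, 0, 0, 0, 0, 0, 1],
    [4, 0, 0, 0, 0, 0, 1],
    [3, 0, 0, 0, 0, 0, 1],
    [2, 0, 0, 0, 0, 0, 1],
    [2, 0, 0, 0, 0, 0, 1],
    [1, 0, 0, 0, 0, 0, 1],
    [0, 0, 0, 0, 0, 0, 1]
  ]
}}

```text
clock: 15.85
eef_pos: [0.5474, 0.1872, 0.0923]
tool_rot: [0.488, 0.512, -0.488, 0.512]
ft_force: [-0.5, -0.6, -2.7]
grip_width: 0.0455
```

Run:
```python
from h import *
print(delta(*tgt(.5444,.1845,.087,2.8)))
```

```text
(array([ 5.3, -3.2,  2.6]), array([ 0., -0., -0.]))
```

>>> {"fn": "play_rows", "kwargs": {
  "plan": [
    [0, -3, 2.5, 0, 0, 0, 1],
    [2, 0, 0, 0, 0, 0, 1],
    [1.5, 0, 0, 0, 0, 0, 1],
    [1, 0, 0, 0, 0, 0, 1],
    [1, 0, 0, 0, 0, 0, 1],
    [0, 0, 0, 0, 0, 0, 1]
  ]
}}

```text
clock: 16.35
eef_pos: [0.5444, 0.1845, 0.0865]
tool_rot: [0.487, 0.512, -0.488, 0.512]
ft_force: [0.4, -0.4, -2.4]
grip_width: 0.0453
```

>>> {"fn": "play_rows", "kwargs": {
  "plan": [
    [1, 0, 0, 0, 0, 0, 1],
    [0.5, 0, 0, 0, 0, 0, 1],
    [0, 0, 0, 0, 0, 0, 1]
  ]
}}

```text
clock: 16.6
eef_pos: [0.5445, 0.1845, 0.0852]
tool_rot: [0.488, 0.512, -0.488, 0.512]
ft_force: [0.0, 0.2, -1.8]
grip_width: 0.0452
```

>>> {"fn": "play_rows", "kwargs": {
  "plan": [
    [1, 0, 0, 0, 0, 0, 1],
    [0, 0, 0, 0, 0, 0, 1]
  ]
}}

```text
clock: 16.77
eef_pos: [0.5446, 0.1846, 0.0842]
tool_rot: [0.488, 0.512, -0.488, 0.512]
ft_force: [0.3, 0.1, -2.6]
grip_width: 0.0454
```

>>> {"fn": "play_rows", "kwargs": {
  "plan": [
    [0.7, 0, 0, 0, 0, 0, 1],
    [0, 0, 0, 0, 0, 0, 1]
  ]
}}

```text
clock: 16.93
eef_pos: [0.5446, 0.1846, 0.0842]
tool_rot: [0.488, 0.512, -0.487, 0.512]
ft_force: [-1.5, -1.1, 0.9]
grip_width: 0.0454
```

Run:
```python
from h import *
for n in("top","scene"):
  p=camera(n); W=world(p); print(rect(p,"blue",.113,.14,.1,.3,W))
o=get_obs();print(o["ft_force"],o["eef_pos"])
cv2.imwrite("pics/s4.png",cv2.resize(p["frame"][130:290,300:480,::-1],None,fx=3,fy=3))
```

```text
(array([532.9, 163.3]), array([15.9, 69.1]), -2.9, 0.1187, 203)
(array([561.9, 177.1]), array([78.3, 43.3]), 0.1, 0.1185, 259)
[-1.54317222 -0.59478045  2.08825491] [0.54462698 0.18460456 0.08418459]
```

>>> {"fn": "play_rows", "kwargs": {
  "plan": [
    [0, 0, 0, 0, 0, 0, 0],
    [0, 0, 0, 0, 0, 0, -1],
    [0, 0, 0, 0, 0, 0, -1],
    [0, 0, 0, 0, 0, 0, -1],
    [0, 0, 0, 0, 0, 0, -1],
    [-10, 0, 0, 0, 0, 0, -1],
    [-25, 0, 0, 0, 0, 0, -1],
    [-35, 0, 0, 0, 0, 0, -1],
    [-35, 0, 0, 0, 0, 0, -1],
    [-30, 0, 0, 0.08, 0, 0, -1],
    [-15, 0, 0, 0.077, 0, 0, -1],
    [0, 2, 15, 0, 0, 0, -1],
    [0, 4, 25, 0, 0, 0, -1],
    [0, 6, 35, 0, 0, 0, -1],
    [0, 6, 35, 0, 0, 0, -1],
    [0, 6, 35, 0, 0, 0, -1],
    [0, 6, 35, 0, 0, 0, -1],
    [0, 6, 35, 0, 0, 0, -1],
    [0, 6, 35, 0, 0, 0, -1]
  ]
}}

```text
clock: 18.62
eef_pos: [0.5593, -0.0702, 0.2346]
tool_rot: [0.527, 0.472, -0.526, 0.473]
ft_force: [1.4, -0.0, -0.7]
grip_width: 0.085
```

>>> {"fn": "play_rows", "kwargs": {
  "plan": [
    [0, 6, 35, 0, 0, 0, -1],
    [0, 6, 35, 0, 0, 0, -1],
    [0, 6, 35, 0, 0, 0, -1],
    [0, 6, 35, 0, 0, 0, -1],
    [0, 5, 30, 0, 0, 0, -1],
    [0, 3, 18, 0, 0, 0, -1],
    [0, 2, 10, 0, 0, 0, -1],
    [0, 0, 0, 0, 0, 0, -1]
  ]
}}

```text
clock: 19.28
eef_pos: [0.5716, -0.2712, 0.2337]
tool_rot: [-0.527, -0.471, 0.527, -0.472]
ft_force: [-0.7, 0.4, 0.9]
grip_width: 0.0854
```

Run:
```python
from h import *
p=camera("top"); print(rect(p,"blue",.1,.14,.1,.3))
for c in ("red",): print(c,rect(p,c,.105,.135,-.45,0))
p=camera("wrist"); print(rect(p,"red",.105,.135,-.45,0))
print(get_obs()["eef_pos"],delta(*tgt(.5707,-.2634,.0855,-6.2)))
```

```text
(array([544.5, 184.4]), array([46.2, 58.7]), 2.7, 0.1188, 868)
red (array([ 570.4, -263.9]), array([58.4, 45.2]), -6.2, 0.1188, 888)
(array([ 570.6, -262.2]), array([57.1, 45.4]), -6.3, 0.1194, 5264)
[ 0.57178187 -0.26837419  0.2337752 ] (array([148.3,  -1.6,  -4.7]), array([ 0.   , -0.001,  0.   ]))
```

Blue is seated perfectly. I'll descend on red and grip it.

>>> {"fn": "play_rows", "kwargs": {
  "plan": [
    [0, -1.5, -5, 0, 0, 0, -1],
    [25, 0, 0, 0, 0, 0, -1],
    [35, 0, 0, 0, 0, 0, -1],
    [35, 0, 0, 0, 0, 0, -1],
    [28, 0, 0, 0, 0, 0, -1],
    [15, 0, 0, 0, 0, 0, -1],
    [7, 0, 0, 0, 0, 0, -1],
    [3, 0, 0, 0, 0, 0, -1],
    [0, 0, 0, 0, 0, 0, -1],
    [0, 0, 0, 0, 0, 0, -1]
  ]
}}

```text
clock: 20.22
eef_pos: [0.5721, -0.2637, 0.0874]
tool_rot: [0.526, 0.472, -0.526, 0.473]
ft_force: [0.5, -0.3, 0.1]
grip_width: 0.0853
```

Run:
```python
from h import *
print(delta(*tgt(.5705,-.263,.0855,-6.2)))
```

```text
(array([ 1.9, -1.6, -0.5]), array([ 0.001,  0.001, -0.003]))
```

>>> {"fn": "play_rows", "kwargs": {
  "plan": [
    [2, -1.5, -0.5, 0, 0, 0, -1],
    [0, 0, 0, 0, 0, 0, 0],
    [0, 0, 0, 0, 0, 0, 1],
    [0, 0, 0, 0, 0, 0, 1],
    [0, 0, 0, 0, 0, 0, 1],
    [0, 0, 0, 0, 0, 0, 1],
    [0, 0, 0, 0, 0, 0, 1],
    [0, 0, 0, 0, 0, 0, 1],
    [0, 0, 0, 0, 0, 0, 1],
    [-10, 0, 0, 0, 0, 0, 1],
    [-20, 0, 0, 0, 0, 0, 1],
    [-30, 0, 0, 0, 0, 0, 1],
    [-30, 0, 0, 0, 0, 0, 1],
    [-30, 0, 0, 0, 0, 0, 1],
    [-20, 0, 0, -0.08, 0, 0, 1],
    [-10, 0, 0, -0.077, 0, 0, 1],
    [0, 0, 0, 0, 0, 0, 1]
  ]
}}

```text
clock: 21.63
eef_pos: [0.5703, -0.2637, 0.2366]
tool_rot: [0.488, 0.511, -0.487, 0.514]
ft_force: [1.1, 0.5, -2.9]
grip_width: 0.0458
```

Run:
```python
from h import *
print(get_obs()["eef_pos"],delta(*tgt(.5372,.336,.235,2.8)))
```

```text
[ 0.57027173 -0.26365856  0.23660613] (array([ 4.000e-01, -2.900e+00, -6.006e+02]), array([ 0.001,  0.002, -0.004]))
```

>>> {"fn": "play_rows", "kwargs": {
  "plan": [
    [0, -1, -15, 0, 0, 0, 1],
    [0, -1, -25, 0, 0, 0, 1],
    [0, -1, -35, 0, 0, 0, 1],
    [0, 0, -35, 0, 0, 0, 1],
    [0, 0, -35, 0, 0, 0, 1],
    [0, 0, -35, 0, 0, 0, 1],
    [0, 0, -35, 0, 0, 0, 1],
    [0, 0, -35, 0, 0, 0, 1],
    [0, 0, -35, 0, 0, 0, 1],
    [0, 0, -35, 0, 0, 0, 1],
    [0, 0, -35, 0, 0, 0, 1],
    [0, 0, -35, 0, 0, 0, 1],
    [0, 0, -35, 0, 0, 0, 1],
    [0, 0, -35, 0, 0, 0, 1],
    [0, 0, -35, 0, 0, 0, 1],
    [0, 0, -35, 0, 0, 0, 1],
    [0, 0, -35, 0, 0, 0, 1],
    [0, 0, -22, 0, 0, 0, 1],
    [0, 0, -13, 0, 0, 0, 1],
    [0, 0, 0, 0, 0, 0, 1]
  ]
}}

```text
clock: 23.3
eef_pos: [0.5356, 0.3382, 0.2312]
tool_rot: [0.486, 0.513, -0.488, 0.512]
ft_force: [-0.1, 0.0, -1.8]
grip_width: 0.0456
```

>>> {"fn": "play_rows", "kwargs": {
  "plan": [
    [20, 0, 0, 0, 0, 0, 1],
    [30, 0, 0, 0, 0, 0, 1],
    [20, 0, 0, 0, 0, 0, 1],
    [10, 0, 0, 0, 0, 0, 1],
    [0, 0, 0, 0, 0, 0, 1],
    [0, 0, 0, 0, 0, 0, 1]
  ]
}}

```text
clock: 23.8
eef_pos: [0.5371, 0.3346, 0.1534]
tool_rot: [0.488, 0.512, -0.489, 0.512]
ft_force: [-0.6, 0.4, -2.0]
grip_width: 0.0457
```

Run:
```python
from h import *
print(get_obs()["eef_pos"],delta(*tgt(.5372,.336,.0865,2.8)))
```

```text
[0.53708203 0.33463548 0.15344319] (array([66.9,  0.3, -1.4]), array([-0.002,  0.001,  0.001]))
```

>>> {"fn": "play_rows", "kwargs": {
  "plan": [
    [12, 0.5, -1.4, 0, 0, 0, 1],
    [16, 0, 0, 0, 0, 0, 1],
    [14, 0, 0, 0, 0, 0, 1],
    [10, 0, 0, 0, 0, 0, 1],
    [5, 0, 0, 0, 0, 0, 1],
    [3, 0, 0, 0, 0, 0, 1],
    [2, 0, 0, 0, 0, 0, 1],
    [2, 0, 0, 0, 0, 0, 1],
    [1, 0, 0, 0, 0, 0, 1],
    [0, 0, 0, 0, 0, 0, 1],
    [0, 0, 0, 0, 0, 0, 1]
  ]
}}

```text
clock: 24.72
eef_pos: [0.5377, 0.3375, 0.089]
tool_rot: [0.488, 0.512, -0.487, 0.512]
ft_force: [0.9, -0.3, -2.8]
grip_width: 0.0454
```

Run:
```python
from h import *
print(get_obs()["eef_pos"],delta(*tgt(.5372,.336,.0845,2.8)))
```

```text
[0.53766406 0.33747303 0.08904613] (array([ 4.5, -0.5,  1.5]), array([ 0.   , -0.   , -0.001]))
```

>>> {"fn": "play_rows", "kwargs": {
  "plan": [
    [1.5, -0.5, 1.5, 0, 0, 0, 1],
    [1, 0, 0, 0, 0, 0, 1],
    [1, 0, 0, 0, 0, 0, 1],
    [0.7, 0, 0, 0, 0, 0, 1],
    [0, 0, 0, 0, 0, 0, 1],
    [0, 0, 0, 0, 0, 0, 1]
  ]
}}

```text
clock: 25.22
eef_pos: [0.537, 0.3357, 0.0845]
tool_rot: [0.488, 0.512, -0.488, 0.512]
ft_force: [-0.4, -1.2, -1.1]
grip_width: 0.0454
```

>>> {"fn": "play_rows", "kwargs": {
  "plan": [
    [0.7, 0, 0, 0, 0, 0, 1],
    [0, 0, 0, 0, 0, 0, 1]
  ]
}}

```text
clock: 25.38
eef_pos: [0.537, 0.3358, 0.0845]
tool_rot: [0.488, 0.512, -0.487, 0.512]
ft_force: [-2.1, -1.7, 3.4]
grip_width: 0.0451
```

>>> {"fn": "play_rows", "kwargs": {
  "plan": [
    [0, 0, 0, 0, 0, 0, 0],
    [0, 0, 0, 0, 0, 0, -1],
    [0, 0, 0, 0, 0, 0, -1],
    [0, 0, 0, 0, 0, 0, -1],
    [0, 0, 0, 0, 0, 0, -1],
    [-10, 0, 0, 0, 0, 0, -1],
    [-25, 0, 0, 0, 0, 0, -1],
    [-35, 0, 0, 0, 0, 0, -1],
    [-35, 0, 0, 0, 0, 0, -1],
    [-30, 0, 0, 0.075, 0, 0, -1],
    [-15, 0, 0, 0, 0, 0, -1],
    [0, 2, 15, 0, 0, 0, -1],
    [0, 3, 25, 0, 0, 0, -1],
    [0, 4, 35, 0, 0, 0, -1],
    [0, 4, 35, 0, 0, 0, -1],
    [0, 4, 35, 0, 0, 0, -1],
    [0, 4, 35, 0, 0, 0, -1],
    [0, 4, 35, 0, 0, 0, -1],
    [0, 4, 35, 0, 0, 0, -1]
  ]
}}

```text
clock: 26.97
eef_pos: [0.5587, 0.0827, 0.2331]
tool_rot: [-0.506, -0.494, 0.507, -0.493]
ft_force: [0.2, -0.6, 0.6]
grip_width: 0.0853
```

>>> {"fn": "play_rows", "kwargs": {
  "plan": [
    [0, 4, 35, 0, 0, 0, -1],
    [0, 4, 35, 0, 0, 0, -1],
    [0, 4, 35, 0, 0, 0, -1],
    [0, 4, 35, 0, 0, 0, -1],
    [0, 4, 30, 0, 0, 0, -1],
    [0, 3, 20, 0, 0, 0, -1],
    [0, 1, 10, 0, 0, 0, -1],
    [0, 0, 0, 0, 0, 0, -1],
    [0, 0, 0, 0, 0, 0, -1]
  ]
}}

```text
clock: 27.72
eef_pos: [0.5777, -0.1154, 0.2332]
tool_rot: [-0.507, -0.494, 0.507, -0.493]
ft_force: [0.1, 0.4, -0.1]
grip_width: 0.0854
```

Run:
```python
from h import *
p=camera("top"); print(rect(p,"red",.1,.14,.25,.45))
print(rect(p,"green",.105,.135,-.45,0))
p=camera("wrist"); print(rect(p,"green",.105,.135,-.45,0))
print(get_obs()["eef_pos"],delta(*tgt(.5779,-.1184,.0855,-1.5)))
```

```text
(array([537.2, 334.1]), array([46. , 59.4]), 2.7, 0.1188, 881)
(array([ 578. , -114.7]), array([49.6, 43.2]), -2.2, 0.1188, 494)
(array([ 578.9, -116.8]), array([55.5, 43.7]), -2.7, 0.1193, 1170)
[ 0.57802449 -0.11412734  0.23355204] (array([1.48e+02, 1.00e-01, 4.40e+00]), array([ 0.002, -0.001,  0.001]))
```

>>> {"fn": "play_rows", "kwargs": {
  "plan": [
    [0, 0, 4, 0, 0, 0, -1],
    [25, 0, 0, 0, 0, 0, -1],
    [35, 0, 0, 0, 0, 0, -1],
    [35, 0, 0, 0, 0, 0, -1],
    [28, 0, 0, 0, 0, 0, -1],
    [15, 0, 0, 0, 0, 0, -1],
    [7, 0, 0, 0, 0, 0, -1],
    [3, 0, 0, 0, 0, 0, -1],
    [0, 0, 0, 0, 0, 0, -1],
    [0, 0, 0, 0, 0, 0, -1]
  ]
}}

```text
clock: 28.65
eef_pos: [0.5794, -0.1193, 0.0872]
tool_rot: [0.507, 0.493, -0.506, 0.494]
ft_force: [-0.3, -0.3, 0.9]
grip_width: 0.0856
```

Run:
```python
from h import *
print(delta(*tgt(.5782,-.118,.0855,-1.8)))
```

```text
(array([ 1.7, -1.3, -1.3]), array([ 0.006,  0.   , -0.003]))
```

>>> {"fn": "play_rows", "kwargs": {
  "plan": [
    [2, -1, -1, 0.005, 0, 0, -1],
    [0, 0, 0, 0, 0, 0, 0],
    [0, 0, 0, 0, 0, 0, 1],
    [0, 0, 0, 0, 0, 0, 1],
    [0, 0, 0, 0, 0, 0, 1],
    [0, 0, 0, 0, 0, 0, 1],
    [0, 0, 0, 0, 0, 0, 1],
    [0, 0, 0, 0, 0, 0, 1],
    [0, 0, 0, 0, 0, 0, 1],
    [-10, 0, 0, 0, 0, 0, 1],
    [-20, 0, 0, 0, 0, 0, 1],
    [-30, 0, 0, 0, 0, 0, 1],
    [-30, 0, 0, 0, 0, 0, 1],
    [-30, 0, 0, 0, 0, 0, 1],
    [-20, 0, 0, -0.08, 0, 0, 1],
    [-10, 0, 0, 0, 0, 0, 1],
    [0, 0, 0, 0, 0, 0, 1]
  ]
}}

```text
clock: 30.07
eef_pos: [0.5782, -0.1186, 0.2361]
tool_rot: [0.489, 0.511, -0.487, 0.513]
ft_force: [1.1, -0.4, -1.7]
grip_width: 0.0453
```

Run:
```python
from h import *
print(get_obs()["eef_pos"],delta(*tgt(.548,.1085,.235,2.8)))
```

```text
[ 0.57816886 -0.11861438  0.23608796] (array([   0.8,  -19.4, -228.3]), array([-0.002,  0.001, -0.004]))
```

>>> {"fn": "play_rows", "kwargs": {
  "plan": [
    [0, -2, -15, 0, 0, 0, 1],
    [0, -2.4, -25, 0, 0, 0, 1],
    [0, -3, -35, 0, 0, 0, 1],
    [0, -3, -35, 0, 0, 0, 1],
    [0, -3, -35, 0, 0, 0, 1],
    [0, -3, -35, 0, 0, 0, 1],
    [0, -2, -25, 0, 0, 0, 1],
    [0, -1, -15, 0, 0, 0, 1],
    [0, 0, -8, 0, 0, 0, 1],
    [0, 0, 0, 0, 0, 0, 1],
    [20, 0, 0, 0, 0, 0, 1],
    [30, 0, 0, 0, 0, 0, 1],
    [20, 0, 0, 0, 0, 0, 1],
    [10, 0, 0, 0, 0, 0, 1],
    [0, 0, 0, 0, 0, 0, 1],
    [0, 0, 0, 0, 0, 0, 1]
  ]
}}

```text
clock: 31.4
eef_pos: [0.5465, 0.1075, 0.1533]
tool_rot: [0.487, 0.512, -0.488, 0.511]
ft_force: [-0.1, 0.0, -1.9]
grip_width: 0.0449
```

Run:
```python
from h import *
print(get_obs()["eef_pos"],delta(*tgt(.548,.1085,.0865,2.8)))
```

```text
[0.54649267 0.10751386 0.15334042] (array([66.8,  1.7, -0.9]), array([-0.001,  0.   ,  0.001]))
```

>>> {"fn": "play_rows", "kwargs": {
  "plan": [
    [12, 1, -0.5, 0, 0, 0, 1],
    [16, 0, 0, 0, 0, 0, 1],
    [14, 0, 0, 0, 0, 0, 1],
    [10, 0, 0, 0, 0, 0, 1],
    [5, 0, 0, 0, 0, 0, 1],
    [3, 0, 0, 0, 0, 0, 1],
    [2, 0, 0, 0, 0, 0, 1],
    [2, 0, 0, 0, 0, 0, 1],
    [1, 0, 0, 0, 0, 0, 1],
    [0, 0, 0, 0, 0, 0, 1],
    [0, 0, 0, 0, 0, 0, 1]
  ]
}}

```text
clock: 32.32
eef_pos: [0.5479, 0.109, 0.0891]
tool_rot: [0.488, 0.512, -0.487, 0.512]
ft_force: [0.6, 0.1, -1.4]
grip_width: 0.0452
```

Run:
```python
from h import *
print(get_obs()["eef_pos"],delta(*tgt(.548,.1085,.0845,2.8)))
```

```text
[0.5479397  0.10900462 0.08909715] (array([4.6, 0. , 0.5]), array([ 0.   , -0.   , -0.001]))
```

>>> {"fn": "play_rows", "kwargs": {
  "plan": [
    [1.5, 0, 0.5, 0, 0, 0, 1],
    [1, 0, 0, 0, 0, 0, 1],
    [1, 0, 0, 0, 0, 0, 1],
    [0.7, 0, 0, 0, 0, 0, 1],
    [0.5, 0, 0, 0, 0, 0, 1],
    [0, 0, 0, 0, 0, 0, 1],
    [0, 0, 0, 0, 0, 0, 1]
  ]
}}

```text
clock: 32.9
eef_pos: [0.5476, 0.1084, 0.0846]
tool_rot: [0.488, 0.512, -0.488, 0.512]
ft_force: [-2.2, -0.2, 4.2]
grip_width: 0.0452
```

>>> {"fn": "play_rows", "kwargs": {
  "plan": [
    [0, 0, 0, 0, 0, 0, 0],
    [0, 0, 0, 0, 0, 0, -1],
    [0, 0, 0, 0, 0, 0, -1],
    [0, 0, 0, 0, 0, 0, -1],
    [0, 0, 0, 0, 0, 0, -1],
    [-10, 0, 0, 0, 0, 0, -1],
    [-25, 0, 0, 0, 0, 0, -1],
    [-35, 0, 0, 0, 0, 0, -1],
    [-35, 0, 0, 0, 0, 0, -1],
    [-30, 0, 0, 0, 0, 0, -1],
    [-15, 0, 0, 0, 0, 0, -1],
    [0, -20, 20, 0, 0, 0, -1],
    [0, -25, 25, 0, 0, 0, -1],
    [0, -25, 25, 0, 0, 0, -1],
    [0, -25, 25, 0, 0, 0, -1],
    [0, -25, 25, 0, 0, 0, -1],
    [0, -20, 20, 0, 0, 0, -1],
    [0, -10, 10, 0, 0, 0, -1],
    [0, 0, 0, 0, 0, 0, -1]
  ]
}}

```text
clock: 34.48
eef_pos: [0.4033, -0.0504, 0.235]
tool_rot: [0.488, 0.511, -0.489, 0.512]
ft_force: [-0.2, 0.6, 0.2]
grip_width: 0.0855
```

Run:
```python
from h import *
p=camera("top"); W=world(p)
for c,a,b in (("red",.28,.45),("yellow",.2,.3),("green",.05,.15),("blue",.12,.24)): print(c,rect(p,c,.1,.14,a,b,W))
p=camera("scene"); print([np.round(d["centre"],3) for d in pinpoint("glue",p)[:1]])
cv2.imwrite("pics/s5.png",cv2.resize(p["frame"][120:330,240:480,::-1],None,fx=2.8,fy=2.8))
```

```text
red (array([537.2, 333.9]), array([46.3, 57.7]), 2.5, 0.1188, 885)
yellow (array([540.7, 256.9]), array([46.2, 59. ]), 3.1, 0.1189, 888)
green (array([547.6, 107.5]), array([46.3, 58. ]), 3.1, 0.1189, 832)
blue (array([544.5, 184.4]), array([46.2, 58.8]), 2.5, 0.1189, 869)
[array([0.509, 0.006, 0.   ])]
```

View pics/s5.png

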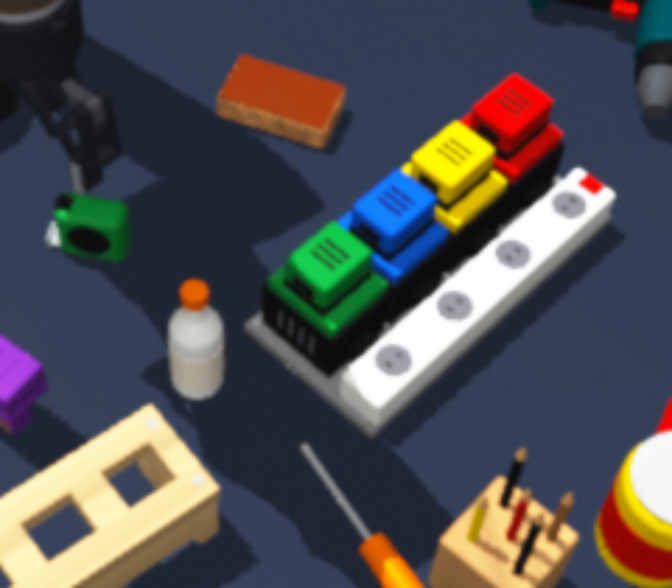

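All four packs are on the chargers of their own colour, and the glue bottle is still standing at (195,345).

```bash
python3 -c "
from workcell import *
print(job_done())"
```

```text
the job is handed in; nothing more can be done
None
```

All four packs are now stem down in the chargers of their own colour, lowered slowly until they touched the deck, and the job is handed in at about 34.5 s on the robot's clock.

- **Seating:** In the last top-camera check all four tops measured 0.119 m, the height they had standing in the caddy. They are square to the chargers within about 0.5°.
- **Centring:** Yellow sits about 3 mm and red about 2 mm off centre in y, inside the 7 mm play. Blue and green are within about 1 mm.
- **Forces:** The highest wrist reading was about 17 N, when yellow touched its deck. The other three touched down at about 5 N or less. Wrist force was only read at the end of each move.
- **Glue bottle:** It is still standing. The network's position for it differed by about 3–4 mm from its first fixes, within that reading's stated error, and nothing was seen to touch it.
- **Robot:** The gripper was open and clear of everything at hand-in. No check failed.

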